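Second course of a block plinth in running bond

TASK

Finish the little block plinth for the basement's pump by laying its second course dry, in running bond, on the two blocks already fixed to the steel plate. First lay the full-length block centred across the joint between those two, then close the course with a half block at each end, with tight joints of about 2 mm and flush with the faces and ends of the course below. Set every block down gently without dropping it, and leave the odd-length offcut, the spirit level and the tin where they are.

Things in the scene. Friction and masses are not known exactly. Their poses are not given: they have to be found in the camera images.
- plinth_joint (a point): Middle of the top of the plinth's first course, over its joint, 65 mm above the bench. x: along the course (roughly left-right for the robot), y: across, z: up. Fixed: a 350 x 80 x 5 mm steel plate and two blocks of 158 x 56 x 60 mm end to end with a 2 mm gap, together 318 mm long, 56 wide. A half block flush at an end has its centre 120 mm from here along x.
- full_center (a point): The full block: loose grey concrete block, 158 mm long (x axis), 56 wide (y), 60 high (z), about 0.4 kg, upright on the bench, long side pointing away from the robot (up to 25 deg askew), in any of four places in a row on the robot's side of the bench; this point is its centre, 30 mm up.
- half1_center (a point): Half block (both alike, either end): loose grey concrete block, 78 mm long (x axis), 56 wide (y), 60 high (z), about 0.2 kg, upright on the bench, long side pointing away from the robot (up to 25 deg askew), in any of four places in a row on the robot's side of the bench; this point is its centre, 30 mm up.
- half2_center (a point): The other half block: loose grey concrete block, 78 mm long (x axis), 56 wide (y), 60 high (z), about 0.2 kg, upright on the bench, long side pointing away from the robot (up to 25 deg askew), in any of four places in a row on the robot's side of the bench; this point is its centre, 30 mm up.
- offcut_center (a point): Odd-length offcut, to be left alone: loose grey concrete block, 118 mm long (x axis), 56 wide (y), 60 high (z), about 0.3 kg, upright on the bench, long side pointing away from the robot (up to 25 deg askew), in any of four places in a row on the robot's side of the bench; this point is its centre, 30 mm up.
- level_center (a point): Loose short spirit level to be left alone, aluminium with black ends, 200 mm long (x), 24 mm wide, 48 mm high, on the bench to the robot's right; this point is its centre.
- tin_center (a point): Loose closed tin to be left alone, 76 mm across, 95 mm high, upright on the bench to the robot's left; this point is its centre, about half-way up.
Mind the look-alikes: they are no part of the job. Leave any turquoise look-alike of the part that bears full_center alone. Leave any orange look-alike of the part that bears half2_center alone.

How it is judged:
On the way, in this order (a step that is already met when the one before it is completed fails the run):
1. the full block lies on the first course, centred over the joint, flush and released (x of full_center in the frame of plinth_joint between -0.007 and 0.007 m and y of full_center in the frame of plinth_joint between -0.006 and 0.006 m and z of full_center in the frame of plinth_joint between 0.025 and 0.035 m and angle between the x axis of full_center and the x axis of plinth_joint, either way round below 0.07 rad and angle between full_center's own z axis and vertical below 0.06 rad and contact force between full and the fingers below 0.2 N), for 0.2 s.
2. the first half block lies flush at one end beside the full block, and is released (all of step 1 and (((x of half1_center in the frame of plinth_joint between -0.127 and -0.113 m and y of half1_center in the frame of plinth_joint between -0.006 and 0.006 m and z of half1_center in the frame of plinth_joint between 0.025 and 0.035 m and angle between the x axis of half1_center and the x axis of plinth_joint, either way round below 0.07 rad and angle between half1_center's own z axis and vertical below 0.06 rad and contact force between half1 and the fingers below 0.2 N) and horizontal distance between half1_center and full_center below 0.126 m) or ((x of half1_center in the frame of plinth_joint between 0.113 and 0.127 m and y of half1_center in the frame of plinth_joint between -0.006 and 0.006 m and z of half1_center in the frame of plinth_joint between 0.025 and 0.035 m and angle between the x axis of half1_center and the x axis of plinth_joint, either way round below 0.07 rad and angle between half1_center's own z axis and vertical below 0.06 rad and contact force between half1 and the fingers below 0.2 N) and horizontal distance between half1_center and full_center below 0.126 m) or ((x of half2_center in the frame of plinth_joint between -0.127 and -0.113 m and y of half2_center in the frame of plinth_joint between -0.006 and 0.006 m and z of half2_center in the frame of plinth_joint between 0.025 and 0.035 m and angle between the x axis of half2_center and the x axis of plinth_joint, either way round below 0.07 rad and angle between half2_center's own z axis and vertical below 0.06 rad and contact force between half2 and the fingers below 0.2 N) and horizontal distance between half2_center and full_center below 0.126 m) or ((x of half2_center in the frame of plinth_joint between 0.113 and 0.127 m and y of half2_center in the frame of plinth_joint between -0.006 and 0.006 m and z of half2_center in the frame of plinth_joint between 0.025 and 0.035 m and angle between the x axis of half2_center and the x axis of plinth_joint, either way round below 0.07 rad and angle between half2_center's own z axis and vertical below 0.06 rad and contact force between half2 and the fingers below 0.2 N) and horizontal distance between half2_center and full_center below 0.126 m))), for 0.2 s.
At the end, for the whole second after the job is handed in: Full block on the course, centred over the joint; a half at each end, centre 120 mm from the joint (all within 7 mm along, 6 mm across, 5 mm in height, 0.07 rad turn, 0.06 rad tilt); each half's centre under 126 mm from the full's; at rest, released (all of step 1 and horizontal distance between each of half1_center, half2_center and full_center below 0.126 m and (((x of half1_center in the frame of plinth_joint between -0.127 and -0.113 m and y of half1_center in the frame of plinth_joint between -0.006 and 0.006 m and z of half1_center in the frame of plinth_joint between 0.025 and 0.035 m and angle between the x axis of half1_center and the x axis of plinth_joint, either way round below 0.07 rad and angle between half1_center's own z axis and vertical below 0.06 rad and contact force between half1 and the fingers below 0.2 N) and (x of half2_center in the frame of plinth_joint between 0.113 and 0.127 m and y of half2_center in the frame of plinth_joint between -0.006 and 0.006 m and z of half2_center in the frame of plinth_joint between 0.025 and 0.035 m and angle between the x axis of half2_center and the x axis of plinth_joint, either way round below 0.07 rad and angle between half2_center's own z axis and vertical below 0.06 rad and contact force between half2 and the fingers below 0.2 N)) or ((x of half1_center in the frame of plinth_joint between 0.113 and 0.127 m and y of half1_center in the frame of plinth_joint between -0.006 and 0.006 m and z of half1_center in the frame of plinth_joint between 0.025 and 0.035 m and angle between the x axis of half1_center and the x axis of plinth_joint, either way round below 0.07 rad and angle between half1_center's own z axis and vertical below 0.06 rad and contact force between half1 and the fingers below 0.2 N) and (x of half2_center in the frame of plinth_joint between -0.127 and -0.113 m and y of half2_center in the frame of plinth_joint between -0.006 and 0.006 m and z of half2_center in the frame of plinth_joint between 0.025 and 0.035 m and angle between the x axis of half2_center and the x axis of plinth_joint, either way round below 0.07 rad and angle between half2_center's own z axis and vertical below 0.06 rad and contact force between half2 and the fingers below 0.2 N))) and linear speed of each of full, half1, half2 below 0.01 m/s); the robot touches nothing.
It fails at once if the odd-length offcut is moved more than 25 mm (distance of offcut_center from where it was at the start of the episode above 0.025 m).
It fails at once if the spirit level is moved more than 25 mm (distance of level_center from where it was at the start of the episode above 0.025 m).
It fails at once if the tin is moved more than 25 mm (distance of tin_center from where it was at the start of the episode above 0.025 m).
It fails at once if a block is slammed onto the course below (more than 80 N) (contact force between any of full, half1, half2 and plinth above 80 N).
It fails at once if a block is let go in the air, more than 10 mm above its seat on the course ((z of full_center in the frame of plinth_joint above 0.04 m and contact force between full and the fingers below 0.1 N) or (z of half1_center in the frame of plinth_joint above 0.04 m and contact force between half1 and the fingers below 0.1 N) or (z of half2_center in the frame of plinth_joint above 0.04 m and contact force between half2 and the fingers below 0.1 N)).
It also fails if it takes over 72 s, if anything falls off the work surface, if the arm or the gripper's body presses on something with over 40 N, if the wrist force passes 120 N, or if a joint passes its speed limit or range.

ROBOT

A 6-joint arm with a two-finger parallel gripper is mounted at the origin on the work surface. World frame = base frame: x ahead of the robot, y to its left, z up, the work surface at z = 0. Lengths are in m, angles in rad, forces in N, time in s.
With the tool pointing down it reaches from about 0.4 to 0.825 m from the base axis. Payload 7 kg.
Tool frame: the origin (TCP) lies at the very end of the fingers, on their centre line; the grasp point (between the pads) lies 19 mm behind it; z points along the fingers, y is the direction in which the jaws open and shut (so a half turn about z gives the same grasp; the last joint's range is limited). The gripper opens to 88 mm and grips with 3 to 60 N. Pads are 19 mm wide; open, the fingers measure 130 mm over their backs; the gripper's body (78 mm by 193 mm) begins 47 mm behind the grasp point.
Start: joints at [1.414, 0.359, 0.012, 0, -1.224, -0.288], TCP at [0.29, 0.609, 0.227] pointing down, gripper open.
Joint ranges: [-3.07, 3.07], [-1.43, 2.12], [-1.02, 1.25], [-3.03, 1.67], [-3.05, -0], [-3.03, 3.03]. Speed limits (rad/s): [2.39, 2.39, 3.01, 3.14, 3.14, 3.14].

INTERFACE

Orientations are given as [roll, pitch, yaw] about the fixed x, y, z axes, in that order (R = Rz(yaw) Ry(pitch) Rx(roll)).
In Python, from station import arm gives the robot as it stands.
- The arm moves only by the shell command python3 -m inch 'ROWS' [FORCE]. ROWS is text: rows parted by semicolons, each of 7 numbers parted by spaces: the closure, from 0 (fully open) to 1 (shut), then the shift along the tool's x, y, z each as a share of 300 mm, from -1 to 1, then the turn, a rotation vector about the tool's x, y, z each as a share of 60 degrees, from -1 to 1. In form: grip tx ty tz rx ry rz; .... A call has 1 to 12 rows; each row is the pose to reach, as a shift and turn from the pose commanded when the call began, along the tool's axes at that moment; what a row does not reach only later rows make up. A row lasts 1/10 s, in which the tool goes at most 50 mm and 8.59 degrees, less where a joint would pass 70% of its speed; a pose out of reach is approached as far as the arm can. A call with a number of a shift or a turn outside -1 to 1 is refused whole. A call with a gripper value outside its range is refused whole. The fingers move at their own pace and stop on an object; FORCE is the grip in N (left out, the last holds). Time passes only in rows, so rows that repeat a pose let the fingers close. It gives the time, the measured TCP pose, the force and the opening at its end, in the units of the state.
- arm.get_state(): the state, without advancing time (a new reading comes with each control period).
- arm.grab_frame(name): name is "side" or "top"; returns a dict with "img" (420x560x3 uint8, red, green, blue), "range_z" (420x560 float32, m along the optical axis (not along the pixel's ray), 0 where there is no reading), "fx", "fy", "cx", "cy" (pixels), "extrinsics" (4x4, takes a point from world to camera coordinates). Camera axes: x right, y up, looking along -z (the intrinsics and any distortion apply to the point x, -y, -z); pixel columns grow to the right and rows downward; lengths in m; the calibration is good to about 2 mm. A picture is of the moment at which its call begins.
- arm.job_done(): hands the job in, once; it reports no verdict.
The state is a dict: "t": time; "q": joint angles; "qd": joint speeds; "joint_efforts": joint torques, N m; "eef_pos": TCP position; "ee_rot": TCP orientation; "force": force on the tool from outside, world axes, zero at the start; "moment": the same for the moment, N m; "width": finger opening in m.
Only numpy, scipy, OpenCV 4.12 (cv2) and the standard library are available. Lean on these libraries where they do the work, as an engineer would, in place of code of your own. Each camera call takes 0.05 s, during which the arm holds its last target.

## Working session

There is one attempt and no reset: what is moved stays moved. The work goes in short steps, Python scripts to look and compute and a shell command to move; the robot and the scene stay as the last step left them, time stands still between calls to the robot, and variables do not carry over. Pictures are saved under pics/ and viewed, and the job is handed in when it is done.

```bash
mkdir -p pics; ls
cat > h.py <<'E'
import numpy as np,cv2
from station import arm
def grab(n):
    f=arm.grab_frame(n); np.savez(f'/tmp/{n}.npz',**{k:np.array(v) for k,v in f.items()}); return f
def cloud(f):
    z=np.array(f['range_z'],float); H,W=z.shape
    u,v=np.meshgrid(np.arange(W),np.arange(H))
    x=(u-f['cx'])/f['fx']*z; y=(v-f['cy'])/f['fy']*z
    P=np.stack([x,-y,-z,np.ones_like(z)],-1)
    T=np.linalg.inv(np.array(f['extrinsics']))
    Q=(P@T.T)[...,:3]; Q[z<=0]=np.nan
    return Q
E
python3 - <<'E'
from h import *
s=arm.get_state();print(s)
for n in('top','side'):
    f=grab(n);print({k:f[k] for k in f if k not in('img','range_z')})
    cv2.imwrite(f'pics/{n}0.png',f['img'][...,::-1])
E
```

```text
pics
{'t': 0.0, 'q': array([ 1.41408466e+00,  3.59383516e-01,  1.10412852e-02, -3.66130289e-04,
       -1.22409457e+00, -2.88106368e-01]), 'qd': array([ 0.00128674,  0.00027428, -0.0037637 , -0.0016149 ,  0.00175601,
       -0.00091209]), 'joint_efforts': array([-8.31979196e-05, -5.82719564e+01,  2.93053901e+01,  6.99709877e+00,
        7.01659505e-03, -1.52853718e-04]), 'eef_pos': array([0.2902511 , 0.60885424, 0.22561434]), 'ee_rot': array([ 3.13992199e+00, -1.36168615e-04, -4.44942619e-01]), 'force': array([ 0.11260894, -0.29068543, -0.18163271]), 'moment': array([-0.02619215, -0.02088126, -0.07464265]), 'width': 0.0877547552944701}
{'fx': 541.1291207734605, 'fy': 541.1291207734605, 'cx': 280.5765601768637, 'cy': 208.6105260112977, 'extrinsics': array([[ 0.01736616, -0.99982697,  0.00666613, -0.03381225],
       [ 0.98575186,  0.01823656,  0.16721451, -0.46533516],
       [-0.16730715,  0.00366728,  0.985898  , -1.62889086],
       [ 0.        ,  0.        ,  0.        ,  1.        ]])}
{'fx': 395.7648991832854, 'fy': 395.7648991832854, 'cx': 280.00458020260857, 'cy': 214.57349999449096, 'extrinsics': array([[ 0.8297747 , -0.55807576,  0.00503915, -0.39347645],
       [ 0.3486172 ,  0.52534996,  0.77619164, -0.2186284 ],
       [-0.43582105, -0.64230746,  0.63047691, -1.15489129],
       [ 0.        ,  0.        ,  0.        ,  1.        ]])}
```

View pics/top0.png

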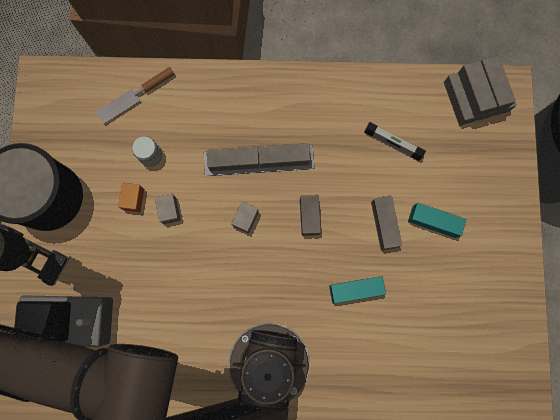

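View pics/side0.png

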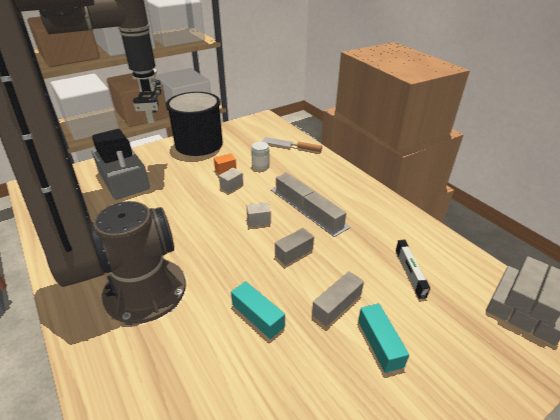

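The top view shows the halves at about (168,209) and (245,217), the offcut at (311,215) and the full block at (386,222). The plinth is at (259,158), the tin at (147,151) and the level at (394,141). The turquoise and orange look-alikes are separate. Next I measure each one.

```bash
cat >> h.py <<'E'
def face(f,px,zlo,zhi,r=60,Q=None):
    Q=cloud(f) if Q is None else Q
    m=((Q[...,2]>zlo)&(Q[...,2]<zhi)).astype(np.uint8)
    n,l=cv2.connectedComponents(m,connectivity=4)
    i=l[px[1],px[0]]
    if i==0: return None
    p=Q[l==i]
    (c,wh,a)=cv2.minAreaRect((p[:,:2]*1000).astype(np.float32))
    if wh[0]<wh[1]: wh=wh[::-1]; a+=90
    a=(a+90)%180-90
    return np.round(np.array(c),1),np.round(wh,1),round(a,2),np.round(np.median(p[:,2])*1000,1),len(p)
E
python3 - <<'E'
from h import *
for n in ['top']:
    f=dict(np.load(f'/tmp/{n}.npz')); Q=cloud(f)
    print('bench',Q[260,200],Q[120,250],Q[250,480])
    for nm,px,lo,hi in [('h1',(168,209),.05,.07),('h2',(245,217),.05,.07),('off',(311,215),.05,.07),('full',(386,222),.05,.07),('pl-l',(230,158),.055,.075),('pl-r',(285,156),.055,.075),('level',(394,141),.04,.06),('tin',(144,146),.085,.11),('orange',(129,195),.05,.07),('turq',(437,218),.05,.07)]:
        print(nm,face(f,px,lo,hi,Q=Q))
f=dict(np.load('/tmp/side.npz'));Q=cloud(f)
for nm,px in [('full',(338,293)),('off',(293,242)),('pl',(300,193)),('pr',(328,210)),('h1',(231,177)),('h2',(259,211))]:
    print(nm,Q[px[1],px[0]])
E
```

```text
bench [ 0.30635282  0.22195236 -0.00246869] [ 0.76363854  0.07889368 -0.00381887] [ 0.35306236 -0.65119022 -0.00121318]
h1 (array([460.1, 324.8]), array([78.1, 56.9]), 14.81, np.float64(59.2), 471)
h2 (array([438.5,  84.3]), array([78.5, 56.3]), -22.97, np.float64(59.3), 470)
off (array([ 448.8, -115.5]), array([119.3,  56. ]), 4.01, np.float64(59.2), 710)
full (array([ 429.3, -350.9]), array([158.5,  59. ]), 10.22, np.float64(58.9), 955)
pl-l (array([628.8,  47.5]), array([317.5,  60.4]), -85.08, np.float64(63.9), 1820)
pl-r (array([628.8,  47.5]), array([317.5,  60.4]), -85.08, np.float64(63.9), 1820)
level (array([ 693.9, -382.7]), array([199.4,  28.1]), 62.38, np.float64(44.8), 404)
tin (array([639.3, 393.3]), array([70.7, 70. ]), 51.22, np.float64(94.1), 425)
orange (array([494.7, 439.5]), array([78.6, 57.9]), -5.12, np.float64(59.0), 471)
turq (array([ 440.3, -507.6]), array([159.,  58.]), 72.18, np.float64(58.9), 954)
full [ 0.42439174 -0.35583307  0.05742123]
off [ 0.43912802 -0.12396846  0.05855164]
pl [0.60527873 0.06683295 0.06437641]
pr [ 0.62535554 -0.06653749  0.06582943]
h1 [0.45195435 0.30227232 0.05866592]
h2 [0.43186686 0.065816   0.05883843]
```

```bash
python3 - <<'E'
import numpy as np,cv2
f=np.load('/tmp/top.npz');im=f['img'][...,::-1]
cv2.imwrite('pics/c1.png',cv2.resize(im[135:185,195:325],None,fx=6,fy=6,interpolation=cv2.INTER_CUBIC))
cv2.imwrite('pics/c2.png',cv2.resize(im[185:260,365:475],None,fx=7,fy=7,interpolation=cv2.INTER_CUBIC))
E
cat >> h.py <<'E'
def face2(Q,c,lo,hi,L,R=None):
    # c approx centre (mm): dense-sample points, grow, trimmed mean + PCA
    m=(Q[...,2]>lo)&(Q[...,2]<hi)
    n,l=cv2.connectedComponents(m.astype(np.uint8),connectivity=4)
    d=np.hypot(Q[...,0]*1000-c[0],Q[...,1]*1000-c[1]); d[~m]=1e9
    i=l.flat[np.argmin(d)]
    p=Q[(l==i)&(d<L)][:,:2]*1000
    mu=p.mean(0); w,V=np.linalg.eigh(np.cov((p-mu).T)); a=np.degrees(np.arctan2(V[1,1],V[0,1]))
    a=(a+90)%180-90
    q=(p-mu)@V
    return np.round(mu,1),round(a,2),np.round(np.sqrt(12*w[::-1]),1),len(p)
OB={'h1':(460,325),'h2':(438,84),'off':(449,-115),'full':(429,-351)}
E
python3 - <<'E'
from h import *
for n in ['top','side']:
    f=dict(np.load(f'/tmp/{n}.npz')); Q=cloud(f)
    for k,c in OB.items(): print(n,k,face2(Q,c,.05,.066,100))
    print(n,'pl',face2(Q,(629,47),.055,.075,200))
E
```

```text
top h1 (array([459.9, 323.8]), np.float64(15.51), array([79. , 56.4]), 453)
top h2 (array([437.7,  84.5]), np.float64(-22.89), array([78.7, 56.5]), 451)
top off (array([ 447.6, -115. ]), np.float64(3.96), array([120.2,  56.3]), 684)
top full (array([ 428.2, -350.5]), np.float64(10.97), array([157.8,  57.3]), 923)
top pl (array([628. ,  47.7]), np.float64(-84.83), array([318.6,  57.4]), 1820)
side h1 (array([459.8, 317.9]), np.float64(13.69), array([82.2, 60.4]), 199)
side h2 (array([437.8,  78.8]), np.float64(-25.54), array([78.3, 60.8]), 270)
side off (array([ 447.5, -120.2]), np.float64(3.16), array([121.1,  59.4]), 523)
side full (array([ 426.2, -355.7]), np.float64(10.7), array([160.8,  57.8]), 996)
side pl (array([628.3,  31.5]), np.float64(-84.94), array([320.6,  59.7]), 943)
```

View pics/c1.png

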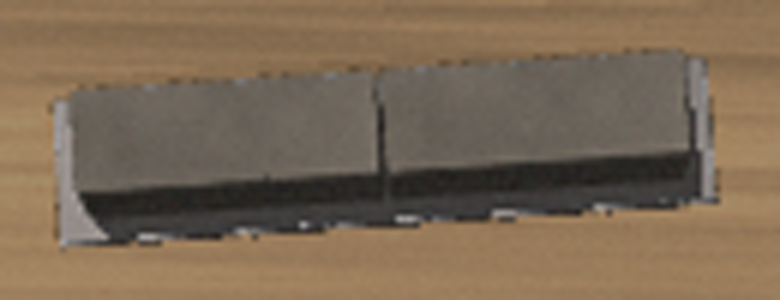

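View pics/c2.png

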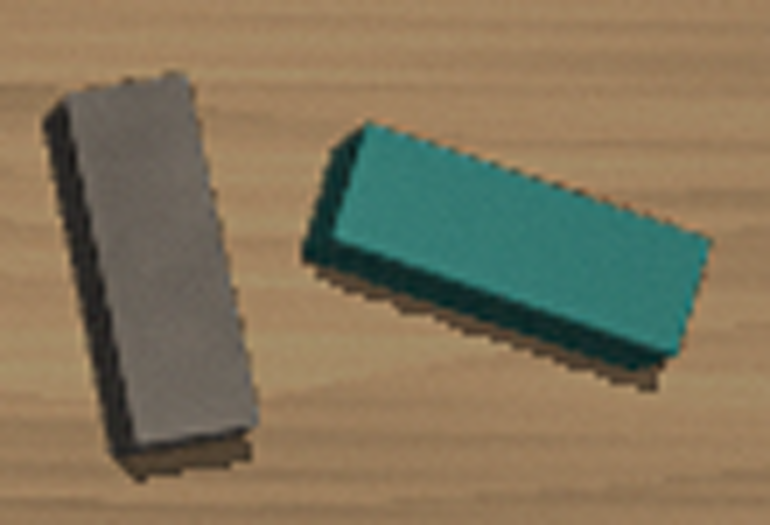

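```bash
cat > d.py <<'E'
import sys,numpy as np
from scipy.spatial.transform import Rotation as Ro
from station import arm
# usage: d.py x y z(mm) yaw(deg) -> one row shift/turn shares
def main(x,y,z,yaw):
    s=arm.get_state(); p=np.array(s['eef_pos'])*1000; R=Ro.from_euler('xyz',s['ee_rot'])
    T=Ro.from_euler('xyz',[180,0,yaw],degrees=True)
    d=R.inv().apply(np.array([x,y,z])-p)/300
    r=np.degrees((R.inv()*T).as_rotvec())/60
    print('at',p.round(1),np.degrees(s['ee_rot']).round(2),'w',round(s['width']*1000,1),'F',np.round(s['force'],1),'t',round(s['t'],2),'q',np.round(s['q'],2))
    print('shift',d.round(4),'turn',r.round(4),'dist',round(np.linalg.norm(d)*300))
if __name__=='__main__':
    a=sys.argv[1:]
    for i in range(0,len(a),4): main(*map(float,a[i:i+4]))
E
python3 d.py 450 350 227 -10  500 100 227 11
```

```text
at [290.3 608.9 225.7] [ 1.7991e+02 -1.0000e-02 -2.5490e+01] w 87.2 F [-0.7  1.5  0.4] t 0.1 q [ 1.41  0.36  0.01 -0.   -1.22 -0.29]
shift [ 0.852   0.5499 -0.0034] turn [ 1.400e-03  1.000e-04 -2.582e-01] dist 304
at [290.3 608.9 225.7] [ 1.7991e+02 -1.0000e-02 -2.5490e+01] w 87.2 F [-0.7  1.5  0.4] t 0.1 q [ 1.41  0.36  0.01 -0.   -1.22 -0.29]
shift [ 1.3611  1.2304 -0.0023] turn [ 1.400e-03  3.000e-04 -6.082e-01] dist 550
```

```bash
python3 -m inch '0 1 0.9 0 0 0 -0.6;0 1 0.9 0 0 0 -0.6;0 1 0.9 0 0 0 -0.6;0 1 0.9 0 0 0 -0.6;0 1 0.9 0 0 0 -0.6;0 1 0.9 0 0 0 -0.6;0 1 0.9 0 0 0 -0.6;0 1 0.9 0 0 0 -0.6;0 1 0.9 0 0 0 -0.6' 20; python3 d.py 475 -60 200 11 428 -352 200 11
```

```text
t: 1.0
eef_pos: [0.4457, 0.232, 0.2265]
ee_rot: [3.141, 0.001, 0.179]
force: [-0.1, 0.6, -0.5]
width: 0.0876
at [445.7 232.  226.5] [1.7997e+02 4.0000e-02 1.0280e+01] w 87.6 F [-0.1  0.6 -0.5] t 1.0 q [ 0.87  0.07 -0.36  0.   -1.14  0.88]
shift [-0.0777  0.9752  0.0891] turn [ 0.0006  0.0006 -0.012 ] dist 295
at [445.7 232.  226.5] [1.7997e+02 4.0000e-02 1.0280e+01] w 87.6 F [-0.1  0.6 -0.5] t 1.0 q [ 0.87  0.07 -0.36  0.   -1.14  0.88]
shift [-0.4056  1.905   0.0898] turn [ 0.0006  0.0006 -0.012 ] dist 585
```

```bash
python3 -m inch '0 -0.1 0.98 0.05 0 0 -0.012;0 -0.1 0.98 0.05 0 0 -0.012;0 -0.1 0.98 0.05 0 0 -0.012;0 -0.1 0.98 0.05 0 0 -0.012;0 -0.1 0.98 0.05 0 0 -0.012;0 -0.1 0.98 0.05 0 0 -0.012;0 -0.1 0.98 0.05 0 0 -0.012'; python3 d.py  428 -352 120 10.9
```

```text
t: 1.7
eef_pos: [0.4685, -0.0622, 0.2109]
ee_rot: [3.141, 0.002, 0.191]
force: [0.7, 0.8, 0.3]
width: 0.0877
at [468.5 -62.2 210.9] [1.7998e+02 1.0000e-01 1.0940e+01] w 87.7 F [0.7 0.8 0.3] t 1.7 q [ 0.29  0.03 -0.44  0.   -1.1   1.48]
shift [-0.3153  0.9229  0.3039] turn [0.0004 0.0016 0.0006] dist 306
```

```bash
python3 -m inch '0 -0.315 0.923 0.2 0 0.0016 0;0 -0.315 0.923 0.2 0 0.0016 0;0 -0.315 0.923 0.2 0 0.0016 0;0 -0.315 0.923 0.2 0 0.0016 0;0 -0.315 0.923 0.2 0 0.0016 0;0 -0.315 0.923 0.303 0 0.0016 0;0 -0.315 0.923 0.303 0 0.0016 0;0 -0.315 0.923 0.303 0 0.0016 0;0 -0.315 0.923 0.303 0 0.0016 0'; python3 d.py  428 -352 16 10.9
python3 - <<'E'
from h import *
for n in('top','side'):
    f=grab(n);cv2.imwrite(f'pics/{n}1.png',f['img'][...,::-1])
im=np.hstack([cv2.imread('pics/top1.png')[100:340,260:520],cv2.imread('pics/side1.png')[180:420,200:460]])
cv2.imwrite('pics/b1.png',cv2.resize(im,None,fx=1.5,fy=1.5))
E
```

```text
t: 2.6
eef_pos: [0.4308, -0.3476, 0.1208]
ee_rot: [-3.141, -0.001, 0.196]
force: [0.4, -0.2, 0.6]
width: 0.0877
at [ 430.8 -347.6  120.8] [-1.7999e+02 -7.0000e-02  1.1240e+01] w 87.7 F [ 0.4 -0.2  0.6] t 2.6 q [-0.33  0.25 -0.4  -0.   -0.92  2.09]
shift [-0.0126  0.0127  0.3492] turn [-0.0001 -0.0012  0.0057] dist 105
```

View pics/b1.png

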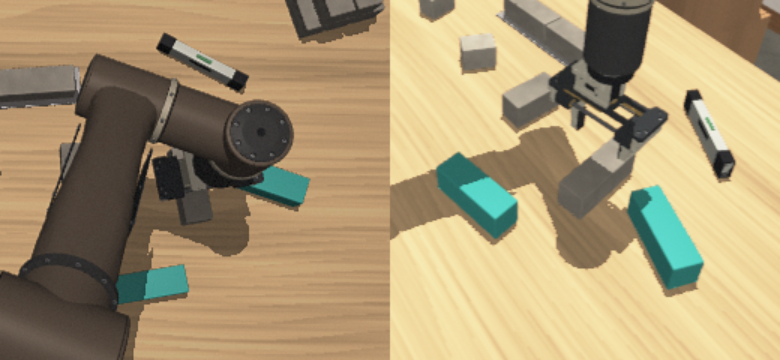

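```bash
python3 -m inch '0.18 -0.0126 0.0127 0 0 0 0.0057;0.18 -0.0126 0.0127 0 0 0 0.0057;0.18 -0.0126 0.0127 0 0 0 0.0057;0.18 -0.0126 0.0127 0.1 0 0 0.0057;0.18 -0.0126 0.0127 0.15 0 0 0.0057;0.18 -0.0126 0.0127 0.18 0 0 0.0057;0.18 -0.0126 0.0127 0.18 0 0 0.0057'; python3 d.py  427.5 -352.5 16 10.9
python3 - <<'E'
from h import *
for n in('side',):
    f=grab(n);cv2.imwrite('pics/s2.png',cv2.resize(f['img'][200:400,230:460,::-1],None,fx=3,fy=3))
E
```

```text
t: 3.4
eef_pos: [0.4271, -0.3521, 0.0657]
ee_rot: [-3.141, 0.0, 0.19]
force: [0.0, 0.1, -0.5]
width: 0.0718
at [ 427.1 -352.1   65.7] [-179.94    0.     10.9 ] w 71.8 F [ 0.   0.1 -0.5] t 3.4 q [-0.34  0.32 -0.46 -0.   -0.79  2.1 ]
shift [0.0012 0.0016 0.1657] turn [-0.001  0.    -0.   ] dist 50
```

View pics/s2.png

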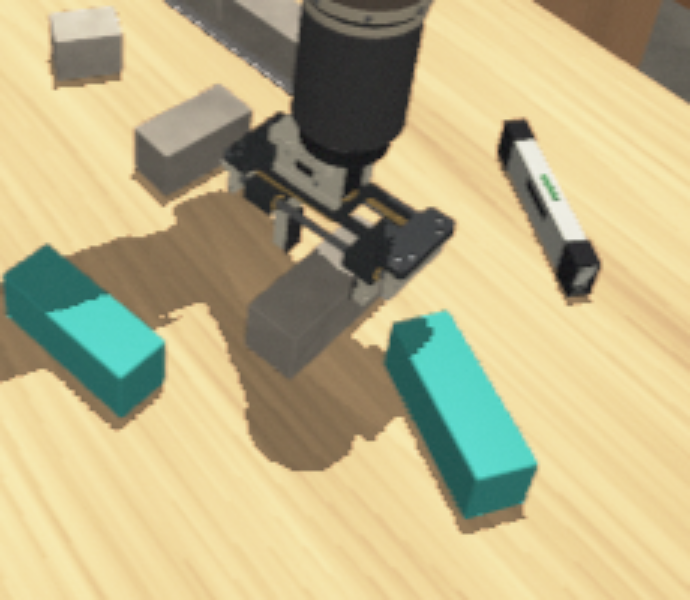

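```bash
python3 -m inch '0.18 0 0 0.02 0 0 0;0.18 0 0 0.035 0 0 0;0.18 0 0 0.05 0 0 0;0.18 0 0 0.065 0 0 0'; python3 d.py  427.5 -352.5 16 10.9
```

```text
t: 3.85
eef_pos: [0.4277, -0.3525, 0.047]
ee_rot: [3.141, -0.002, 0.19]
force: [0.2, 0.3, -0.3]
width: 0.0719
at [ 427.7 -352.5   47. ] [ 1.7999e+02 -1.1000e-01  1.0890e+01] w 71.9 F [ 0.2  0.3 -0.3] t 3.85 q [-0.34  0.35 -0.48 -0.   -0.75  2.1 ]
shift [-0.0009 -0.0003  0.1033] turn [ 0.0001 -0.0019 -0.0001] dist 31
```

No contact. I continue down and close.

```bash
python3 -m inch '0.18 0 0 0.04 0 -0.0019 0;0.18 0 0 0.07 0 -0.0019 0;0.18 0 0 0.1 0 -0.0019 0;0.18 0 0 0.102 0 -0.0019 0;0.25 0 0 0.102 0 -0.0019 0;0.3 0 0 0.102 0 -0.0019 0;0.36 0 0 0.102 0 -0.0019 0;0.4 0 0 0.102 0 -0.0019 0;0.5 0 0 0.102 0 -0.0019 0;0.5 0 0 0.102 0 -0.0019 0;0.5 0 0 0.102 0 -0.0019 0' 30; python3 d.py  427.5 -352.5 16 10.9
```

```text
t: 4.95
eef_pos: [0.4281, -0.3528, 0.017]
ee_rot: [3.141, -0.0, 0.19]
force: [-0.8, -1.5, 4.4]
width: 0.0559
at [ 428.1 -352.8   17. ] [ 1.7996e+02 -3.0000e-02  1.0910e+01] w 55.9 F [-0.8 -1.5  4.4] t 4.95 q [-0.34  0.39 -0.5   0.   -0.68  2.1 ]
shift [-0.0019 -0.0014  0.0034] turn [ 0.0007 -0.0004  0.0001] dist 1
```

```bash
python3 -m inch '0.5 0 0 -0.02 0 0 0;0.5 0 0 -0.08 0 0 0;0.5 0 0 -0.2 0 0 0;0.5 0 0 -0.35 0 0 0;0.5 0 0 -0.5 0 0 0;0.5 0 0 -0.55 0 0 0;0.5 0 0 -0.55 0 0 0'; python3 d.py 500 -250 180 -40 628 47 180 -84.9
```

```text
t: 5.65
eef_pos: [0.4285, -0.3525, 0.1839]
ee_rot: [3.14, -0.003, 0.19]
force: [-0.2, -0.4, -5.6]
width: 0.0557
at [ 428.5 -352.5  183.9] [179.9   -0.19  10.89] w 55.7 F [-0.2 -0.4 -5.6] t 5.65 q [-0.34  0.19 -0.32 -0.   -1.05  2.1 ]
shift [ 0.2987 -0.2907  0.0136] turn [ 1.000e-04 -3.600e-03  8.481e-01] dist 125
at [ 428.5 -352.5  183.9] [179.9   -0.19  10.89] w 55.7 F [-0.2 -0.4 -5.6] t 5.65 q [-0.34  0.19 -0.32 -0.   -1.05  2.1 ]
shift [ 0.9047 -1.1823  0.014 ] turn [-1.4000e-03 -3.7000e-03  1.5964e+00] dist 447
```

```bash
python3 -m inch '0.5 0.3 -0.3 0 0 0 0.85;0.5 0.3 -0.3 0 0 0 0.85;0.5 0.75 -0.98 0 0 0 0.85;0.5 0.75 -0.98 0 0 0 0.85;0.5 0.75 -0.98 0 0 0 0.85;0.5 0.75 -0.98 0 0 0 0.85;0.5 0.75 -0.98 0 0 0 0.85;0.5 0.75 -0.98 0 0 0 0.85;0.5 0.75 -0.98 0 0 0 0.85;0.5 0.75 -0.98 0 0 0 0.85'; python3 d.py 628 46.5 150 -84.9
```

```text
t: 6.65
eef_pos: [0.5916, -0.0201, 0.1785]
ee_rot: [3.138, 0.004, -0.698]
force: [-0.2, -0.0, -4.8]
width: 0.0556
at [591.6 -20.1 178.5] [179.77   0.23 -40.  ] w 55.6 F [-0.2 -0.  -4.8] t 6.65 q [ 0.3   0.26 -0.24 -0.   -1.07  0.58]
shift [-0.0494 -0.2485  0.0942] turn [0.0051 0.0021 0.7483] dist 81
```

```bash
python3 -m inch '0.5 -0.049 -0.249 0 0 0 0.75;0.5 -0.049 -0.249 0 0 0 0.75;0.5 -0.049 -0.249 0 0 0 0.75;0.5 -0.049 -0.249 0.09 0 0 0.75;0.5 -0.049 -0.249 0.13 0 0 0.75;0.5 -0.049 -0.249 0.13 0 0 0.75;0.5 -0.049 -0.249 0.13 0 0 0.75;0.5 -0.049 -0.249 0.13 0 0 0.75'; python3 d.py 628 46.5 120 -84.9
python3 - <<'E'
from h import *
for n in('top','side'):
    f=grab(n);cv2.imwrite(f'pics/{n}3.png',f['img'][...,::-1])
a=cv2.resize(cv2.imread('pics/top3.png')[100:200,180:340],None,fx=4.8,fy=4.8,interpolation=2)
cv2.imwrite('pics/t3.png',a)
cv2.imwrite('pics/s3.png',cv2.resize(cv2.imread('pics/side3.png')[80:240,220:400],None,fx=3.6,fy=3.6,interpolation=2))
E
```

```text
t: 7.45
eef_pos: [0.6294, 0.0443, 0.1418]
ee_rot: [3.14, -0.0, -1.485]
force: [0.3, 0.3, -4.4]
width: 0.0556
at [629.4  44.3 141.8] [ 1.799e+02 -1.000e-02 -8.509e+01] w 55.6 F [ 0.3  0.3 -4.4] t 7.45 q [ 0.38  0.35 -0.2  -0.   -1.02 -0.29]
shift [-0.0077  0.0039  0.0726] turn [ 0.0016 -0.0002 -0.0032] dist 22
```

View pics/t3.png

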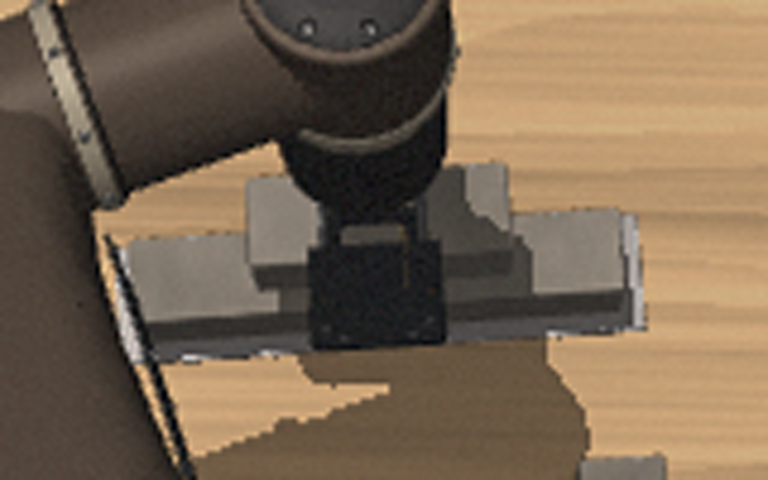

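View pics/s3.png

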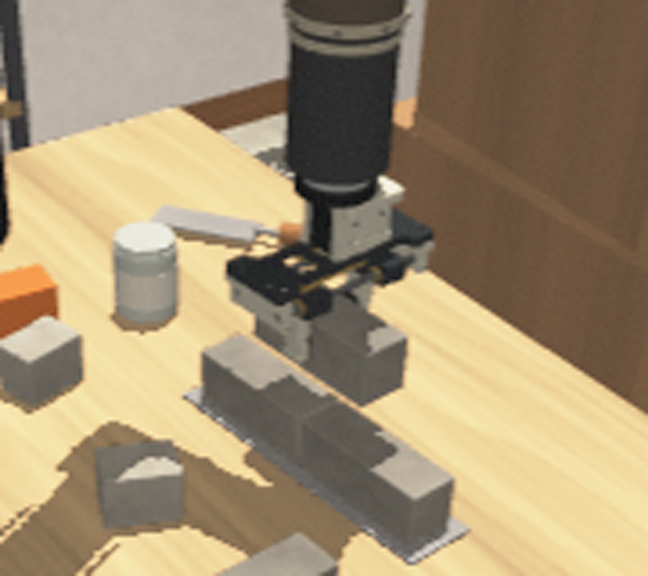

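```bash
cat >> h.py <<'E'
def ext(Q,lo,hi,c,ang,hl,hw,pr=''):
    # points in height band, in local frame (u along ang, v across) ; returns percentiles
    a=np.radians(ang);U=np.array([np.cos(a),np.sin(a)]);V=np.array([-U[1],U[0]])
    p=Q[(Q[...,2]>lo)&(Q[...,2]<hi)][:,:2]*1000-np.array(c)
    u,v=p@U,p@V;k=(abs(u)<hl)&(abs(v)<hw);return u[k],v[k]
E
python3 - <<'E'
from h import *
c=(628.,47.)
for n in('top','side'):
    Q=cloud(dict(np.load(f'/tmp/{n}.npz')))
    if n=='top':
        f=dict(np.load('/tmp/top.npz'))
        Q=cloud(f)
    u,v=ext(Q,.172,.192,c,-84.9,120,60)
    zz=Q[(Q[...,2]>.17)&(Q[...,2]<.195)]
    e=abs(u)>50
    print(n,len(u),'u',np.percentile(u,[0,1,2,98,99,100]).round(1))
    for s in(-1,1):
        k=(u*s>50)
        print(s,k.sum(),'v',np.percentile(v[k],[0,2,10,50,90,98,100]).round(1))
    # plinth before
E
python3 - <<'E'
from h import *
# initial images not saved for depth (overwritten) : plinth now, ends only
for n in('top','side'):
    Q=cloud(dict(np.load(f'/tmp/{n}.npz')))
    u,v=ext(Q,.056,.075,(628.,47.),-84.9,200,60)
    print(n,'u',np.percentile(u,[0,.5,99.5,100]).round(1))
    for s in(-1,1):
        k=(u*s>90); 
        if k.sum(): print(s,k.sum(),'v',np.percentile(v[k],[0,2,50,98,100]).round(1))
E
```

```text
top 621 u [-74.2 -73.1 -72.2  81.9  82.8  83.7]
-1 163 v [-29.1 -28.2 -25.4  -2.2  20.1  25.3  26.9]
1 225 v [-30.2 -28.5 -25.3  -2.2  21.2  25.5  28.8]
side 356 u [-62.   -6.2  -2.2  84.7  84.8  86. ]
-1 1 v [27.3 27.3 27.3 27.3 27.3 27.3 27.3]
1 157 v [-29.7 -26.5 -25.   -3.8  22.7  26.4  30. ]
top u [-158.4 -156.9  157.3  158.6]
-1 378 v [-28.  -26.6   0.7  27.2  29.3]
1 381 v [-27.7 -27.    0.3  27.4  29.9]
side u [-157.7 -154.4  159.7  160.9]
-1 162 v [-28.1 -25.8  -2.5  29.2  32.5]
1 254 v [-26.8 -25.2  -0.3  29.3  31.1]
```

```bash
python3 -m inch '0.5 -0.0157 -0.0077 0.02 0.0016 0 0;0.5 -0.0157 -0.0077 0.06 0.0016 0 0;0.5 -0.0157 -0.0077 0.1 0.0016 0 0;0.5 -0.0157 -0.0077 0.14 0.0016 0 0;0.5 -0.0157 -0.0077 0.166 0.0016 0 0;0.5 -0.0157 -0.0077 0.166 0.0016 0 0;0.5 -0.0157 -0.0077 0.166 0.0016 0 0'; python3 d.py 631.3 48.8 82 -84.9
cat > m.py <<'E'
from h import *
import sys
lo,hi,blo,bhi=map(float,sys.argv[1:5])
c=(628.,47.)
for n in('top','side'):
    f=grab(n);cv2.imwrite(f'pics/{n}_{sys.argv[5]}.png',f['img'][...,::-1])
    Q=cloud(f)
    for nm,l,h,t in(('block',lo,hi,50),('plinth',blo,bhi,90)):
        u,v=ext(Q,l,h,c,-84.9,200,60)
        if nm=='block': k=abs(u)<110; u,v=u[k],v[k]
        print(n,nm,'u',np.percentile(u,[0,.5,1,99,99.5,100]).round(1))
        for s in(-1,1):
            k=(u*s>t)
            if k.sum()>20: print('   ',s,k.sum(),'v',np.percentile(v[k],[0,2,50,98,100]).round(1))
E
python3 m.py .12 .145 .056 .075 a
```

```text
t: 8.25
eef_pos: [0.632, 0.0502, 0.0925]
ee_rot: [-3.14, -0.0, -1.485]
force: [-0.0, 0.9, -5.0]
width: 0.0559
at [632.   50.2  92.5] [-1.7994e+02 -2.0000e-02 -8.5090e+01] w 55.9 F [-0.   0.9 -5. ] t 8.25 q [ 0.39  0.4  -0.25  0.   -0.92 -0.3 ]
shift [0.0044 0.0029 0.0351] turn [-0.0011 -0.0003 -0.0032] dist 11
top block u [-79.3 -79.  -78.7  77.3  77.9  78.2]
    -1 190 v [-26.7 -25.7   0.2  27.8  30.2]
    1 181 v [-26.8 -25.7   1.   28.7  31. ]
top plinth u [-158.  -157.4 -156.4  156.4  157.1  158.3]
    -1 388 v [-27.8 -26.5  -0.1  27.3  29.7]
    1 389 v [-28.8 -27.1  -0.4  27.8  29.7]
side block u [-69.3 -37.5 -32.1  79.9  80.6  82.4]
    1 141 v [-26.6 -24.   -1.   29.6  30.8]
side plinth u [-157.5 -155.3 -154.   159.1  159.4  159.8]
    -1 101 v [-26.2 -25.3 -14.1  10.   11.5]
    1 251 v [-27.4 -24.8  -1.4  29.4  31.6]
```

```bash
python3 -m inch '0.5 0 0.0015 0.01 0 0 -0.002;0.5 0 0.0015 0.016 0 0 -0.002;0.5 0 0.0015 0.022 0 0 -0.002;0.5 0 0.0015 0.026 0 0 -0.002;0.5 0 0.0015 0.029 0 0 -0.002;0.5 0 0.0015 0.029 0 0 -0.002'; python3 -m inch '0.5 0 0 0.002 0 0 0;0.5 0 0 0.004 0 0 0;0.5 0 0 0.004 0 0 0'
```

```text
t: 8.95
eef_pos: [0.6314, 0.0502, 0.0838]
ee_rot: [-3.14, -0.0, -1.483]
force: [-1.0, 0.2, -5.4]
width: 0.0562
t: 9.25
eef_pos: [0.6314, 0.0502, 0.0827]
ee_rot: [-3.14, -0.0, -1.483]
force: [0.2, -1.0, -5.1]
width: 0.0555
```

```bash
python3 -m inch '0.5 0 0 0.002 0 0 0;0.5 0 0 0.004 0 0 0;0.5 0 0 0.004 0 0 0';python3 -m inch '0.5 0 0 0.002 0 0 0;0.5 0 0 0.003 0 0 0;0.5 0 0 0.003 0 0 0'
```

```text
t: 9.55
eef_pos: [0.6315, 0.0502, 0.0821]
ee_rot: [-3.14, -0.0, -1.483]
force: [-2.0, 1.4, 0.7]
width: 0.0558
t: 9.85
eef_pos: [0.6315, 0.0502, 0.082]
ee_rot: [-3.14, -0.0, -1.483]
force: [-4.3, 0.3, 8.1]
width: 0.0559
```

```bash
python3 -m inch '0.33 0 0 0 0 0 0;0.3 0 0 0 0 0 0;0.25 0 0 0 0 0 0;0.15 0 0 0 0 0 0;0.1 0 0 0 0 0 0;0.1 0 0 -0.05 0 0 0;0.1 0 0 -0.15 0 0 0;0.1 0 0 -0.3 0 0 0;0.1 0 0 -0.4 0 0 0;0.1 0 0 -0.4 0 0 0'; python3 d.py 437.7 83 180 -22.9 460 322 180 15.5; python3 m.py .115 .14 .056 .075 b
```

```text
t: 10.85
eef_pos: [0.634, 0.0506, 0.2062]
ee_rot: [-3.132, 0.001, -1.483]
force: [0.5, -0.7, -0.4]
width: 0.0785
at [634.   50.6 206.2] [-1.7943e+02  6.0000e-02 -8.4950e+01] w 78.5 F [ 0.5 -0.7 -0.4] t 10.85 q [ 0.39  0.3  -0.12  0.   -1.14 -0.3 ]
shift [-0.1651  0.6431  0.0811] turn [-0.0092 -0.0043 -1.0341] dist 201
at [634.   50.6 206.2] [-1.7943e+02  6.0000e-02 -8.4950e+01] w 78.5 F [ 0.5 -0.7 -0.4] t 10.85 q [ 0.39  0.3  -0.12  0.   -1.14 -0.3 ]
shift [-0.9521  0.499   0.0834] turn [-0.0079 -0.0077 -1.6741] dist 323
top block u [-79.7 -79.5 -78.9  77.   77.6  78. ]
    -1 184 v [-26.4 -25.9   0.6  27.8  30. ]
    1 172 v [-27.  -26.3   0.8  29.4  30. ]
top plinth u [-159.4 -158.4 -157.5  156.3  157.   158.3]
    -1 392 v [-27.5 -26.5  -1.1  27.6  30.5]
    1 389 v [-28.8 -26.9  -0.3  28.2  29.9]
side block u [-78.7 -77.7 -76.7  80.   81.1  81.3]
    -1 73 v [-25.4 -25.2  -1.5  29.4  32.3]
    1 115 v [-26.4 -23.9   1.4  29.7  31.1]
side plinth u [-159.7 -156.  -154.3  159.7  160.3  161.5]
    -1 121 v [-26.4 -25.8 -10.1  25.1  26.3]
    1 253 v [-27.6 -25.6  -1.3  29.   30.8]
```

```bash
python3 -m inch '0.05 -0.173 0.64 0 0 0 -1;0.05 -0.173 0.64 0 0 0 -1;0.05 -0.173 0.64 0 0 0 -1;0.05 -0.173 0.64 0 0 0 -1;0.05 -0.173 0.64 0 0 0 -1;0.05 -0.173 0.64 0.1 0 0 -1;0.05 -0.173 0.64 0.2 0 0 -1;0.05 -0.173 0.64 0.3 0 0 -1;0.05 -0.173 0.64 0.33 0 0 -1;0.05 -0.173 0.64 0.33 0 0 -1'; python3 d.py 440 84 70 -22.9
```

```text
t: 11.95
eef_pos: [0.4345, 0.0843, 0.0999]
ee_rot: [3.138, 0.001, -0.437]
force: [0.6, 0.1, -0.3]
width: 0.0833
at [434.5  84.3  99.9] [ 1.7981e+02  5.0000e-02 -2.5020e+01] w 83.3 F [ 0.6  0.1 -0.3] t 11.95 q [ 0.64  0.11 -0.65  0.   -0.81  0.49]
shift [ 0.0171 -0.0073  0.0997] turn [ 0.0031  0.0009 -0.0354] dist 30
```

```bash
python3 -m inch '0.05 0.017 -0.007 0 0.003 0 -0.035;0.05 0.017 -0.007 0.05 0.003 0 -0.035;0.05 0.017 -0.007 0.1 0.003 0 -0.035;0.05 0.017 -0.007 0.1 0.003 0 -0.035'; python3 d.py 440 84 17 -22.9
python3 - <<'E'
from h import *
f=grab('side');cv2.imwrite('pics/s5.png',cv2.resize(f['img'][120:280,180:360,::-1],None,fx=3,fy=3))
E
```

```text
t: 12.35
eef_pos: [0.4409, 0.0846, 0.0712]
ee_rot: [-3.139, -0.0, -0.4]
force: [-0.4, 0.2, 0.4]
width: 0.0833
at [440.9  84.6  71.2] [-1.7986e+02 -3.0000e-02 -2.2930e+01] w 83.3 F [-0.4  0.2  0.4] t 12.35 q [ 0.63  0.16 -0.68 -0.   -0.73  0.54]
shift [-0.0021  0.0033  0.1805] turn [-0.0024 -0.0004 -0.0005] dist 54
```

View pics/s5.png

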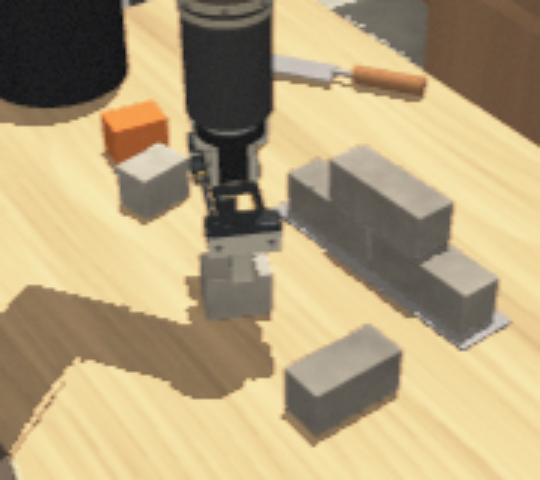

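```bash
python3 -m inch '0.05 -0.002 0.003 0.03 0 0 0;0.05 -0.002 0.003 0.06 0 0 0;0.05 -0.002 0.003 0.08 0 0 0' && python3 -m inch '0.05 0 0 0.03 0 0 0;0.05 0 0 0.07 0 0 0;0.05 0 0 0.1 0 0 0;0.05 0 0 0.1 0 0 0;0.2 0 0 0.1 0 0 0;0.25 0 0 0.1 0 0 0;0.3 0 0 0.1 0 0 0;0.34 0 0 0.1 0 0 0;0.4 0 0 0.1 0 0 0;0.5 0 0 0.1 0 0 0;0.5 0 0 0.1 0 0 0' 25; python3 d.py 440 84 17 -22.9
```

```text
t: 12.7
eef_pos: [0.4402, 0.0843, 0.0469]
ee_rot: [-3.138, -0.001, -0.4]
force: [-0.7, -0.6, 0.3]
width: 0.0835
t: 13.8
eef_pos: [0.4402, 0.0841, 0.0177]
ee_rot: [-3.138, -0.001, -0.399]
force: [-1.6, -2.3, 6.5]
width: 0.0556
at [440.2  84.1  17.7] [-1.7982e+02 -7.0000e-02 -2.2880e+01] w 55.6 F [-1.6 -2.3  6.5] t 13.8 q [ 0.63  0.25 -0.74 -0.   -0.58  0.54]
shift [-0.0005  0.0006  0.0022] turn [-0.0031 -0.0011  0.0003] dist 1
```

```bash
python3 -m inch '0.5 0 0 -0.03 0 0 0;0.5 0 0 -0.1 0 0 0;0.5 0 0 -0.25 0 0 0;0.5 0 0 -0.4 0 0 0;0.5 0 0 -0.55 0 0 0;0.5 0 0 -0.57 0 0 0;0.5 0 0 -0.57 0 0 0'; python3 d.py 642.8 -80 180 -84.9
```

```text
t: 14.5
eef_pos: [0.4404, 0.0845, 0.1901]
ee_rot: [-3.134, -0.003, -0.4]
force: [0.3, -0.5, -3.8]
width: 0.0561
at [440.4  84.5 190.1] [-179.57   -0.18  -22.9 ] w 56.1 F [ 0.3 -0.5 -3.8] t 14.5 q [ 0.63  0.   -0.52 -0.   -1.04  0.54]
shift [0.8346 0.243  0.0343] turn [-0.0081  0.0013  1.0334] dist 261
```

```bash
python3 -m inch '0.5 0.84 0.24 0 0 0 1;0.5 0.84 0.24 0 0 0 1;0.5 0.84 0.24 0 0 0 1;0.5 0.84 0.24 0 0 0 1;0.5 0.84 0.24 0 0 0 1;0.5 0.84 0.24 0 0 0 1;0.5 0.84 0.24 0 0 0 1;0.5 0.84 0.24 0 0 0 1;0.5 0.84 0.24 0 0 0 1'; python3 d.py 642.8 -80 140 -84.9
```

```text
t: 15.4
eef_pos: [0.6431, -0.0803, 0.1865]
ee_rot: [3.142, 0.003, -1.442]
force: [-1.2, -1.0, -2.4]
width: 0.0559
at [643.1 -80.3 186.5] [ 1.800e+02  1.700e-01 -8.264e+01] w 55.9 F [-1.2 -1.  -2.4] t 15.4 q [ 0.17  0.34 -0.11 -0.   -1.12 -0.04]
shift [-0.0008  0.001   0.1551] turn [0.0001 0.0028 0.0376] dist 47
```

```bash
python3 -m inch '0.5 0 0 0.05 0 0.0028 0.0376;0.5 0 0 0.12 0 0.0028 0.0376;0.5 0 0 0.2 0 0.0028 0.0376;0.5 0 0 0.26 0 0.0028 0.0376;0.5 0 0 0.285 0 0.0028 0.0376;0.5 0 0 0.285 0 0.0028 0.0376;0.5 0 0 0.285 0 0.0028 0.0376'; python3 d.py 642.2 -73.7 90 -84.9;  python3 - <<'E'
from h import *
for n in('top','side'):
    f=grab(n);cv2.imwrite(f'pics/{n}6.png',f['img'][...,::-1])
a=cv2.resize(cv2.imread('pics/top6.png')[110:200,190:340],None,fx=5,fy=5,interpolation=2)
cv2.imwrite('pics/t6.png',a)
cv2.imwrite('pics/s6.png',cv2.resize(cv2.imread('pics/side6.png')[120:250,240:390],None,fx=4.5,fy=4.5,interpolation=2))
E
```

```text
t: 16.1
eef_pos: [0.6448, -0.0799, 0.1038]
ee_rot: [-3.138, -0.0, -1.484]
force: [0.4, -0.8, -1.6]
width: 0.0556
at [644.8 -79.9 103.8] [-1.7978e+02 -3.0000e-02 -8.5040e+01] w 55.6 F [ 0.4 -0.8 -1.6] t 16.1 q [ 0.18  0.41 -0.2   0.   -0.95 -0.09]
shift [-0.0215  0.007   0.0459] turn [-0.0037 -0.0004 -0.0023] dist 15
```

View pics/t6.png

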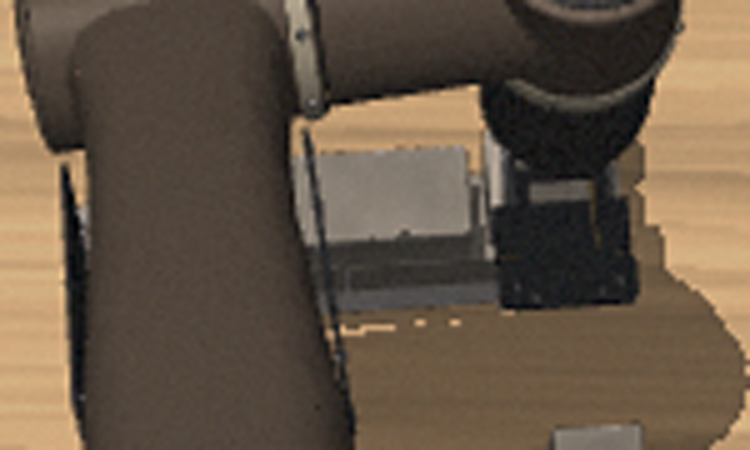

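View pics/s6.png

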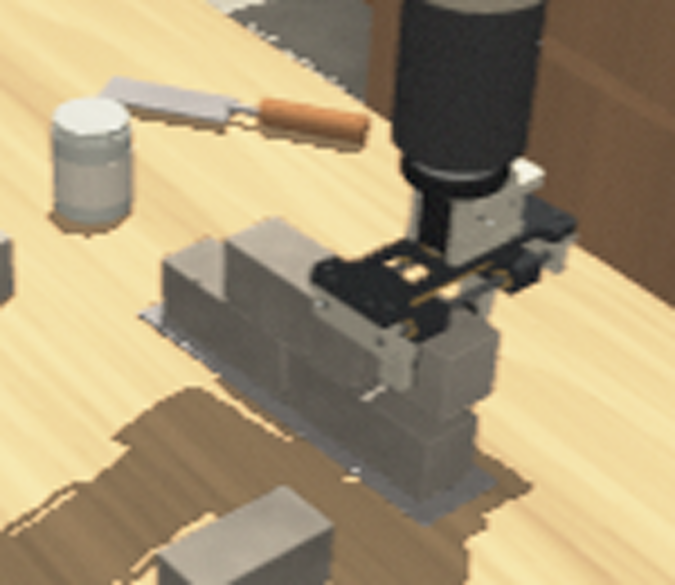

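```bash
cat > e.py <<'E'
from h import *
import sys
zl,zh=map(float,sys.argv[1:3]); sgn=float(sys.argv[3]) if len(sys.argv)>3 else 1
a=np.radians(-84.9);U=np.array([np.cos(a),np.sin(a)]);V=np.array([-U[1],U[0]])
f=dict(np.load('/tmp/side.npz'));Q=cloud(f)
p=Q[...,:2]*1000-np.array([628,47]);u=p@U;v=p@V;z=Q[...,2]
for nm,l,h in(('plinth',.015,.055),('block',zl,zh)):
    k=(u>130)&(u<185)&(abs(v)<18)&(z>l)&(z<h)
    print(nm,'end u',k.sum(),np.percentile(u[k],[5,25,50,75,95]).round(1))
    k=(v<-15)&(v>-45)&(z>l)&(z<h)&(u>134)&(u<146)  # front face
    if k.sum()>5: print('   front v',k.sum(),np.percentile(v[k],[5,25,50,75,95]).round(1))
k=(v<-15)&(v>-45)&(z>.08)&(z<.12)&(abs(u)<60)
print('full front v',k.sum(),np.percentile(v[k],[5,25,50,75,95]).round(1))
k=(v<-15)&(v>-45)&(z>.02)&(z<.06)&(abs(u)<60)
print('plinth front v',k.sum(),np.percentile(v[k],[5,25,50,75,95]).round(1))
E
python3 e.py .095 .135
```

```text
plinth end u 63 [156.7 157.7 158.6 159.7 160.8]
   front v 25 [-26.  -24.8 -23.8 -22.6 -21.8]
block end u 68 [163.4 165.4 166.3 167.  168.3]
   front v 45 [-37.8 -33.5 -23.6 -21.9 -20.2]
full front v 208 [-25.7 -24.1 -23.  -21.8 -20.3]
plinth front v 204 [-26.5 -25.  -23.9 -22.7 -21.4]
```

```bash
python3 -m inch '0.5 -0.01 0.0075 0.012 -0.003 0 -0.0023;0.5 -0.02 0.0075 0.025 -0.003 0 -0.0023;0.5 -0.024 0.0075 0.04 -0.003 0 -0.0023;0.5 -0.024 0.0075 0.05 -0.003 0 -0.0023;0.5 -0.024 0.0075 0.055 -0.003 0 -0.0023;0.5 -0.024 0.0075 0.055 -0.003 0 -0.0023'; python3 d.py 641.2 -73 82.7 -84.9
python3 - <<'E'
from h import *
grab('side')
E
python3 e.py .085 .125
```

```text
t: 16.8
eef_pos: [0.6414, -0.0733, 0.086]
ee_rot: [3.141, -0.0, -1.484]
force: [-0.3, -0.2, -3.1]
width: 0.056
at [641.4 -73.3  86. ] [ 1.7995e+02 -2.0000e-02 -8.5010e+01] w 56.0 F [-0.3 -0.2 -3.1] t 16.8 q [ 0.19  0.43 -0.23  0.   -0.92 -0.1 ]
shift [-0.0009  0.0006  0.0112] turn [ 0.0008 -0.0003 -0.0018] dist 3
plinth end u 60 [156.4 157.9 158.8 159.8 161.2]
   front v 24 [-26.  -24.4 -23.7 -23.1 -22.1]
block end u 73 [155.6 157.7 158.8 160.1 160.9]
   front v 28 [-27.6 -25.5 -24.3 -23.4 -22.4]
full front v 156 [-25.8 -24.1 -23.  -22.1 -20.4]
plinth front v 206 [-27.2 -25.2 -24.  -22.7 -21.4]
```

Flush with the end (158.8 against 158.8), and across to within 0.5 mm. Lowering it to its seat.

```bash
python3 -m inch '0.5 0 0 0.004 0 0 0;0.5 0 0 0.008 0 0 0;0.5 0 0 0.01 0 0 0;0.5 0 0 0.01 0 0 0'; python3 -m inch '0.5 0 0 0.002 0 0 0;0.5 0 0 0.003 0 0 0;0.5 0 0 0.003 0 0 0'
```

```text
t: 17.25
eef_pos: [0.6415, -0.0732, 0.0833]
ee_rot: [3.141, -0.0, -1.484]
force: [0.1, -1.1, -3.1]
width: 0.0559
t: 17.55
eef_pos: [0.6416, -0.0732, 0.0828]
ee_rot: [-3.142, -0.0, -1.484]
force: [-0.5, -0.0, -0.6]
width: 0.0557
```

```bash
python3 -m inch '0.5 0 0 0.001 0 0 0;0.5 0 0 0.002 0 0 0;0.5 0 0 0.002 0 0 0'; python3 -m inch '0.33 0 0 0 0 0 0;0.3 0 0 0 0 0 0;0.25 0 0 0 0 0 0;0.15 0 0 0 0 0 0;0.1 0 0 0 0 0 0;0.1 0 0 -0.05 0 0 0;0.1 0 0 -0.15 0 0 0;0.1 0 0 -0.3 0 0 0;0.1 0 0 -0.4 0 0 0;0.1 0 0 -0.4 0 0 0'; python3 d.py 462.4 323.2 205 15.5
```

```text
t: 17.85
eef_pos: [0.6416, -0.0732, 0.0828]
ee_rot: [-3.141, -0.0, -1.483]
force: [-2.9, 0.9, 5.3]
width: 0.0561
t: 18.85
eef_pos: [0.6443, -0.0733, 0.2076]
ee_rot: [-3.133, -0.001, -1.483]
force: [0.1, 0.2, -0.1]
width: 0.0787
at [644.3 -73.3 207.6] [-1.7951e+02 -5.0000e-02 -8.4970e+01] w 78.7 F [ 0.1  0.2 -0.1] t 18.85 q [ 0.19  0.32 -0.09  0.   -1.15 -0.1 ]
shift [-1.3696  0.4881  0.0033] turn [-0.0053 -0.0078 -1.6745] dist 436
```

```bash
python3 -m inch '0.05 -1 0.4 0 0 0 -1;0.05 -1 0.4 0 0 0 -1;0.05 -1 0.4 0 0 0 -1;0.05 -1 0.4 0 0 0 -1;0.05 -1 0.4 0 0 0 -1;0.05 -1 0.4 0 0 0 -1;0.05 -1 0.4 0 0 0 -1;0.05 -1 0.4 0 0 0 -1;0.05 -1 0.4 0 0 0 -1'; python3 d.py 462.4 323.2 205 15.5; python3 m.py .115 .14 .056 .075 c; python3 e.py .08 .12
```

```text
t: 19.75
eef_pos: [0.4955, 0.2157, 0.2017]
ee_rot: [3.141, 0.0, -0.436]
force: [-0.3, 0.5, 0.2]
width: 0.083
at [495.5 215.7 201.7] [ 1.7997e+02  1.0000e-02 -2.5010e+01] w 83.0 F [-0.3  0.5  0.2] t 19.75 q [ 0.77  0.16 -0.32 -0.   -1.09  0.36]
shift [-0.2516 -0.2781 -0.0111] turn [ 4.000e-04  4.000e-04 -6.751e-01] dist 113
top block u [-80.1 -78.7 -77.6 107.8 108.7 109.8]
    -1 181 v [-26.8 -25.5   2.   27.5  30.9]
    1 350 v [-27.6 -25.8   1.3  27.2  30.8]
top plinth u [-159.2 -158.7 -157.9  143.2  150.2  155.9]
    -1 395 v [-28.1 -26.5  -0.1  28.1  29.8]
    1 36 v [-28.5 -28.2 -26.5 -24.9 -24.8]
side block u [-80.1 -76.3 -75.9 109.  109.2 110. ]
    -1 74 v [-25.5 -24.9  -1.8  32.   36.2]
    1 197 v [-26.8 -25.2  -1.8  29.6  33.5]
side plinth u [-158.3 -157.6 -157.1  160.4  160.5  160.9]
    -1 122 v [-27.4 -26.2 -10.7  24.4  29.5]
    1 106 v [-27.8 -27.1 -22.5  29.   29.9]
plinth end u 64 [156.9 158.1 158.8 159.7 161.2]
   front v 21 [-26.2 -24.7 -23.8 -22.4 -21.8]
block end u 63 [156.4 158.4 159.  160.  161.4]
   front v 25 [-26.5 -24.7 -23.6 -23.2 -22.4]
full front v 218 [-25.6 -24.3 -23.2 -22.  -20.4]
plinth front v 200 [-26.1 -24.9 -23.8 -22.8 -21.1]
```

Run:
```python
from h import *
cv2.imwrite('pics/t7.png',cv2.resize(cv2.imread('pics/top_c.png')[110:250,130:350],None,fx=3.6,fy=3.6,interpolation=2))
Q=cloud(dict(np.load('/tmp/top.npz')))
u,v=ext(Q,.115,.14,(628.,47.),-84.9,200,60)
k=u>90;print(k.sum(),u.max(),np.percentile(v[k],[0,2,50,98,100]))
```

```text
416 158.84660853231796 [-28.72729521 -27.30966314  -0.43100251  27.16219904  30.29029486]
```

View pics/t7.png

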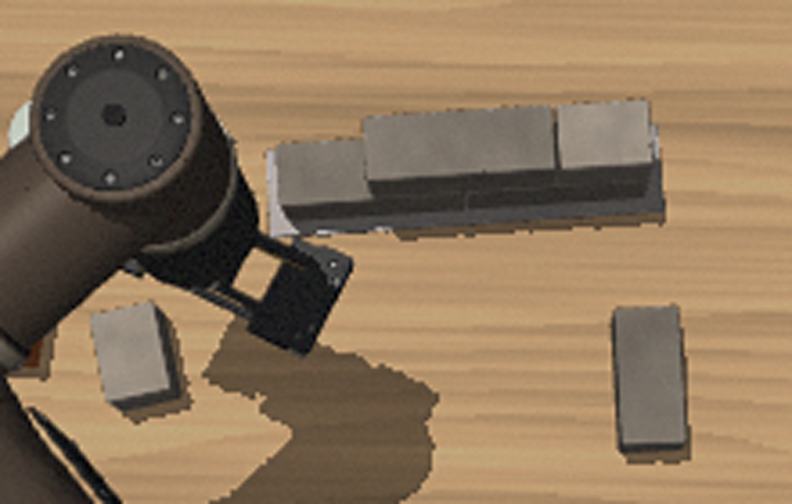

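```bash
python3 -m inch '0.05 -0.252 -0.278 0 0 0 -0.675;0.05 -0.252 -0.278 0 0 0 -0.675;0.05 -0.252 -0.278 0 0 0 -0.675;0.05 -0.252 -0.278 0 0 0 -0.675;0.05 -0.252 -0.278 0.1 0 0 -0.675;0.05 -0.252 -0.278 0.2 0 0 -0.675;0.05 -0.252 -0.278 0.3 0 0 -0.675;0.05 -0.252 -0.278 0.42 0 0 -0.675;0.05 -0.252 -0.278 0.42 0 0 -0.675;0.05 -0.252 -0.278 0.42 0 0 -0.675'; python3 d.py 462.4 323.2 17 15.3
```

```text
t: 20.85
eef_pos: [0.4633, 0.3219, 0.0761]
ee_rot: [3.14, 0.001, 0.269]
force: [0.3, -0.8, 0.7]
width: 0.0833
at [463.3 321.9  76.1] [1.7991e+02 7.0000e-02 1.5400e+01] w 83.3 F [ 0.3 -0.8  0.7] t 20.85 q [ 0.95  0.32 -0.42  0.   -0.82  0.88]
shift [-0.0015 -0.0053  0.1968] turn [0.0014 0.0011 0.0016] dist 59
```

Run:
```python
from h import *
f=grab('side');cv2.imwrite('pics/s8.png',cv2.resize(f['img'][80:240,160:340,::-1],None,fx=3,fy=3))
```

```text
(no output)
```

View pics/s8.png

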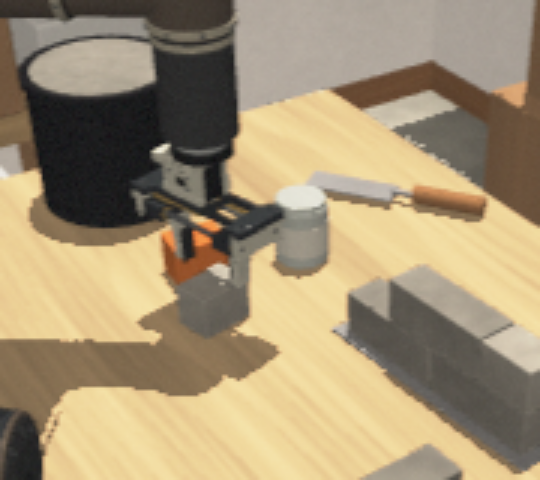

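The gripper straddles the second half, clear of the orange block and the tin. Going down in steps.

```bash
python3 -m inch '0.05 -0.002 -0.005 0.03 0 0 0;0.05 -0.002 -0.005 0.06 0 0 0;0.05 -0.002 -0.005 0.09 0 0 0;0.05 -0.002 -0.005 0.1 0 0 0' && python3 -m inch '0.05 0 0 0.03 0 0 0;0.05 0 0 0.07 0 0 0;0.05 0 0 0.096 0 0 0;0.05 0 0 0.096 0 0 0;0.2 0 0 0.096 0 0 0;0.25 0 0 0.096 0 0 0;0.3 0 0 0.096 0 0 0;0.34 0 0 0.096 0 0 0;0.4 0 0 0.096 0 0 0;0.5 0 0 0.096 0 0 0;0.5 0 0 0.096 0 0 0' 25; python3 d.py 462.4 323.2 17 15.4
```

```text
t: 21.3
eef_pos: [0.4612, 0.3236, 0.0449]
ee_rot: [3.141, 0.001, 0.27]
force: [-0.4, 0.2, -0.8]
width: 0.0832
t: 22.4
eef_pos: [0.4617, 0.3241, 0.0174]
ee_rot: [3.142, -0.0, 0.27]
force: [-0.1, -1.4, 3.8]
width: 0.0565
at [461.7 324.1  17.4] [180.   -0.   15.5] w 56.5 F [-0.1 -1.4  3.8] t 22.4 q [ 0.96  0.4  -0.48  0.   -0.69  0.88]
shift [0.0013 0.0034 0.0014] turn [ 0.     -0.0001  0.0016] dist 1
```

```bash
python3 -m inch '0.5 0 0 -0.03 0 0 0;0.5 0 0 -0.1 0 0 0;0.5 0 0 -0.25 0 0 0;0.5 0 0 -0.4 0 0 0;0.5 0 0 -0.55 0 0 0;0.5 0 0 -0.57 0 0 0;0.5 0 0 -0.57 0 0 0'; python3 d.py 619.6 176.8 188 -84.9
```

```text
t: 23.1
eef_pos: [0.4619, 0.3247, 0.19]
ee_rot: [-3.139, -0.002, 0.27]
force: [-0.7, -0.1, -2.5]
width: 0.0559
at [461.9 324.7 190. ] [-1.7986e+02 -1.4000e-01  1.5490e+01] w 55.9 F [-0.7 -0.1 -2.5] t 23.1 q [ 0.96  0.2  -0.29 -0.   -1.07  0.88]
shift [0.3749 0.6155 0.006 ] turn [-3.7000e-03  3.0000e-04  1.6732e+00] dist 216
```

```bash
python3 -m inch '0.5 0.375 0.615 0 0 0 0.9;0.5 0.375 0.615 0 0 0 0.9;0.5 0.375 0.615 0 0 0 0.9;0.5 0.375 0.615 0 0 0 0.9;0.5 0.375 0.615 0 0 0 0.9;0.5 0.375 0.615 0 0 0 0.9;0.5 0.375 0.615 0 0 0 0.9;0.5 0.375 0.615 0 0 0 0.9'; python3 d.py 619.6 176.8 188 -84.9
```

```text
t: 23.9
eef_pos: [0.6183, 0.1755, 0.1854]
ee_rot: [3.137, 0.002, -0.674]
force: [0.9, 0.1, -3.2]
width: 0.0557
at [618.3 175.5 185.4] [ 1.7976e+02  1.2000e-01 -3.8590e+01] w 55.7 F [ 0.9  0.1 -3.2] t 23.9 q [ 0.58  0.34 -0.12 -0.   -1.12  0.32]
shift [ 0.0006 -0.0061 -0.0088] turn [4.600e-03 2.000e-04 7.718e-01] dist 3
```

```bash
python3 -m inch '0.5 0 -0.006 0 0.003 0 0.772;0.5 0 -0.006 0 0.003 0 0.772;0.5 0 -0.006 0 0.003 0 0.772;0.5 0 -0.006 0 0.003 0 0.772;0.5 0 -0.006 0 0.003 0 0.772;0.5 0 -0.006 0 0.003 0 0.772;0.5 0 -0.006 0.1 0.003 0 0.772;0.5 0 -0.006 0.2 0.003 0 0.772;0.5 0 -0.006 0.27 0.003 0 0.772;0.5 0 -0.006 0.27 0.003 0 0.772;0.5 0 -0.006 0.27 0.003 0 0.772'; python3 d.py 620.4 168 92.4 -84.9;  python3 - <<'E'
from h import *
for n in('top','side'):
    f=grab(n);cv2.imwrite(f'pics/{n}9.png',f['img'][...,::-1])
a=cv2.resize(cv2.imread('pics/top9.png')[110:200,190:340],None,fx=5,fy=5,interpolation=2)
cv2.imwrite('pics/t9.png',a)
cv2.imwrite('pics/s9.png',cv2.resize(cv2.imread('pics/side9.png')[120:250,240:390],None,fx=4.5,fy=4.5,interpolation=2))
E
```

```text
t: 25.0
eef_pos: [0.6201, 0.1776, 0.1066]
ee_rot: [-3.141, -0.0, -1.479]
force: [0.4, 0.2, -2.0]
width: 0.0559
at [620.1 177.6 106.6] [-1.7994e+02 -1.0000e-02 -8.4740e+01] w 55.9 F [ 0.4  0.2 -2. ] t 25.0 q [ 0.58  0.4  -0.21  0.   -0.96 -0.49]
shift [0.032  0.0021 0.0472] turn [-0.001  -0.0001  0.0027] dist 17
```

View pics/t9.png

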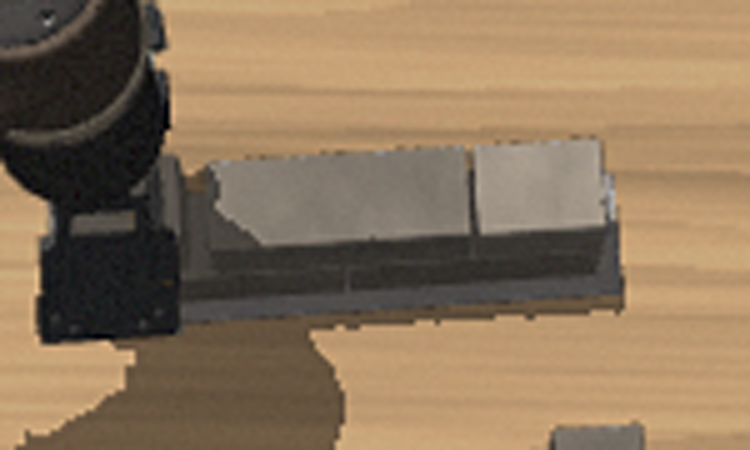

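View pics/s9.png

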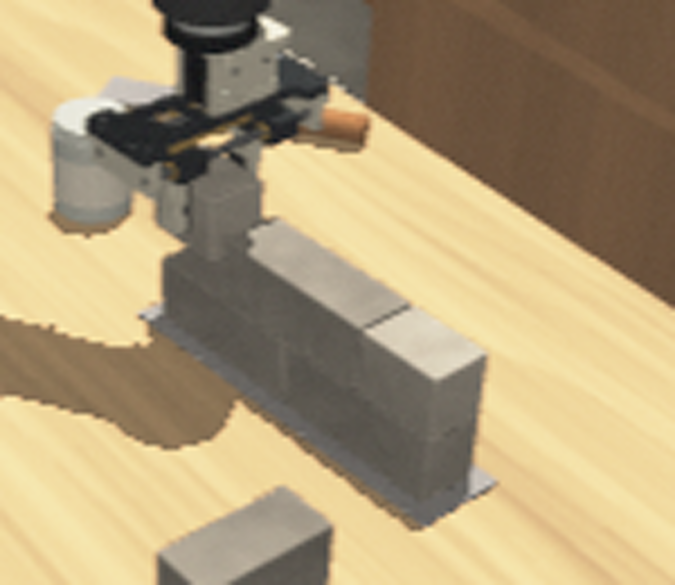

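```bash
cat > g.py <<'E'
from h import *
import sys
zl,zh=map(float,sys.argv[1:3])
a=np.radians(-84.9);U=np.array([np.cos(a),np.sin(a)]);V=np.array([-U[1],U[0]])
for n in('side','top'):
    Q=cloud(dict(np.load(f'/tmp/{n}.npz')))
    p=Q[...,:2]*1000-np.array([628,47]);u=p@U;v=p@V;z=Q[...,2]
    k=(u>-110)&(u<-60)&(abs(v)<18)&(z>zl)&(z<zh); 
    if k.sum():print(n,'inner',k.sum(),np.percentile(u[k],[5,25,50,75,95]).round(1))
    k=(v<-15)&(v>-45)&(z>zl)&(z<zh)&(u>-155)&(u<-88)
    if k.sum():
        print(' front v',k.sum(),np.percentile(v[k],[5,25,50,75,95]).round(1),'u',np.percentile(u[k],[0,2,98,100]).round(1))
    k=(z>.117)&(z<.135)&(u>-85)&(u<170)&(abs(v)<28)
    for vv in(-20,-10,0,10,20):
        kk=k&(abs(v-vv)<5); print(' v',vv,'full left edge u',u[kk].min().round(1) if kk.sum() else None)
E
python3 g.py .128 .143
```

```text
side inner 21 [-95.4 -94.6 -93.4 -92.3 -90.7]
 front v 45 [-41.  -37.8 -24.2 -22.1 -18.3] u [-144.3 -136.7  -91.5  -90.7]
 v -20 full left edge u -77.2
 v -10 full left edge u -78.5
 v 0 full left edge u -74.0
 v 10 full left edge u -76.7
 v 20 full left edge u -78.2
top inner 17 [-95.9 -93.2 -75.5 -67.  -60.4]
 front v 3 [-24.2 -23.3 -22.3 -20.4 -18.9] u [-94.  -94.  -93.6 -93.6]
 v -20 full left edge u -80.1
 v -10 full left edge u -79.3
 v 0 full left edge u -79.0
 v 10 full left edge u -78.7
 v 20 full left edge u -77.6
```

```bash
python3 -m inch '0.5 0.015 0.0018 0.012 0 0 0.0027;0.5 0.027 0.0018 0.025 0 0 0.0027;0.5 0.035 0.0018 0.04 0 0 0.0027;0.5 0.035 0.0018 0.052 0 0 0.0027;0.5 0.035 0.0018 0.062 0 0 0.0027;0.5 0.035 0.0018 0.065 0 0 0.0027;0.5 0.035 0.0018 0.065 0 0 0.0027'; python3 d.py 620.4 168 82.4 -84.9;  python3 - <<'E'
from h import *
for n in('top','side'):
    f=grab(n);cv2.imwrite(f'pics/{n}10.png',f['img'][...,::-1])
a=cv2.resize(cv2.imread('pics/top10.png')[120:185,195:275],None,fx=8,fy=8,interpolation=2)
cv2.imwrite('pics/t10.png',a)
cv2.imwrite('pics/s10.png',cv2.resize(cv2.imread('pics/side10.png')[140:230,250:340],None,fx=6.5,fy=6.5,interpolation=2))
E
python3 g.py .09 .115
```

```text
t: 25.8
eef_pos: [0.6209, 0.1673, 0.0873]
ee_rot: [-3.139, 0.001, -1.483]
force: [-1.2, -0.4, -2.5]
width: 0.056
at [620.9 167.3  87.3] [-1.7987e+02  5.0000e-02 -8.4980e+01] w 56.0 F [-1.2 -0.4 -2.5] t 25.8 q [ 0.57  0.42 -0.24  0.   -0.91 -0.48]
shift [-0.0026  0.0013  0.0164] turn [-0.0021  0.0008 -0.0013] dist 5
 front v 60 [-40.3 -38.  -31.3 -24.  -22.2] u [-134.9 -132.4  -92.6  -91.4]
 v -20 full left edge u -84.5
 v -10 full left edge u -82.3
 v 0 full left edge u -84.1
 v 10 full left edge u -84.7
 v 20 full left edge u -84.2
top inner 8 [-83.2 -83.  -82.9 -82.6 -82.2]
 v -20 full left edge u -83.2
 v -10 full left edge u -85.0
 v 0 full left edge u -84.2
 v 10 full left edge u -84.1
 v 20 full left edge u -83.3
```

View pics/t10.png

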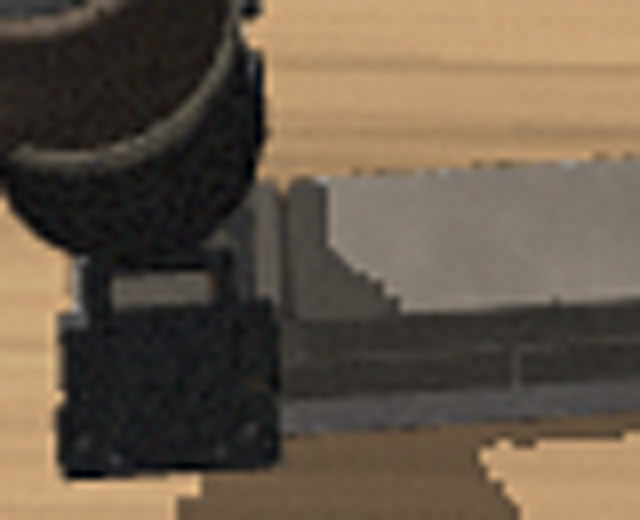

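View pics/s10.png

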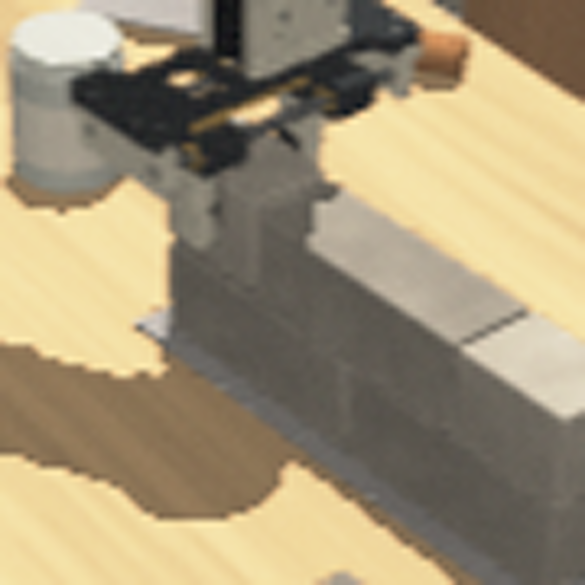

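```bash
python3 -m inch '0.5 0.003 0.001 0.003 -0.002 0 0;0.5 0.003 0.001 0.008 -0.002 0 0;0.5 0.003 0.001 0.011 -0.002 0 0;0.5 0.003 0.001 0.013 -0.002 0 0;0.5 0.003 0.001 0.013 -0.002 0 0'; python3 -m inch '0.5 0 0 0.002 0 0 0;0.5 0 0 0.003 0 0 0;0.5 0 0 0.003 0 0 0'
```

```text
t: 26.4
eef_pos: [0.6207, 0.1663, 0.0836]
ee_rot: [-3.141, 0.001, -1.483]
force: [0.1, -0.1, -2.3]
width: 0.0556
t: 26.7
eef_pos: [0.6207, 0.1663, 0.0827]
ee_rot: [-3.141, 0.001, -1.483]
force: [0.2, -0.2, -2.0]
width: 0.0558
```

```bash
python3 -m inch '0.5 0 0 0.001 0 0 0;0.5 0 0 0.002 0 0 0;0.5 0 0 0.002 0 0 0'; python3 -m inch '0.5 0 0 0.001 0 0 0;0.5 0 0 0.001 0 0 0'
```

```text
t: 27.0
eef_pos: [0.6207, 0.1664, 0.0825]
ee_rot: [-3.141, 0.001, -1.483]
force: [-0.5, 1.4, 0.9]
width: 0.0559
t: 27.2
eef_pos: [0.6208, 0.1664, 0.0825]
ee_rot: [-3.141, 0.001, -1.483]
force: [-3.6, 0.6, 4.8]
width: 0.0561
```

Seated. I release, rise, and swing clear to look.

```bash
python3 -m inch '0.33 0 0 0 0 0 0;0.3 0 0 0 0 0 0;0.25 0 0 0 0 0 0;0.15 0 0 0 0 0 0;0.1 0 0 0 0 0 0;0.1 0 0 -0.05 0 0 0;0.1 0 0 -0.15 0 0 0;0.1 0 0 -0.3 0 0 0;0.1 0 0 -0.4 0 0 0;0.1 0 0 -0.4 0 0 0'; python3 -m inch '0.1 -0.8 0.4 0 0 0 0;0.1 -0.8 0.4 0 0 0 0;0.1 -0.8 0.4 0 0 0 0;0.1 -0.8 0.4 0 0 0 0;0.1 -0.8 0.4 0 0 0 0;0.1 -0.8 0.4 0 0 0 0;0.1 -0.8 0.4 0 0 0 0';  python3 - <<'E'
from h import *
for n in('top','side'):
    f=grab(n);cv2.imwrite(f'pics/{n}11.png',f['img'][...,::-1])
cv2.imwrite('pics/t11.png',cv2.resize(cv2.imread('pics/top11.png')[130:185,190:325],None,fx=5.8,fy=5.8,interpolation=2))
cv2.imwrite('pics/s11.png',cv2.resize(cv2.imread('pics/side11.png')[140:250,250:370],None,fx=5,fy=5,interpolation=2))
Q=cloud(dict(np.load('/tmp/top.npz')))
u,v=ext(Q,.115,.14,(628.,47.),-84.9,200,60)
for nm,k in(('L',u<-88),('F',abs(u)<70),('R',u>88)):
    p=np.c_[u[k],v[k]].astype(np.float32)
    s=np.polyfit(p[:,0],p[:,1],1)
    print(nm,k.sum(),'u',np.percentile(p[:,0],[0,2,98,100]).round(1),'v',np.percentile(p[:,1],[0,2,50,98,100]).round(1),'minrect',cv2.minAreaRect(p))
u,v=ext(Q,.056,.075,(628.,47.),-84.9,200,60);print('plinth visible u',u.min(),u.max(),v.min())
print('level',face(None,(394,141),.04,.06,Q=Q),'off',face2(Q,OB['off'],.05,.066,100))
E
python3 e.py .08 .12
```

```text
t: 28.2
eef_pos: [0.6232, 0.1671, 0.2075]
ee_rot: [-3.133, 0.004, -1.483]
force: [0.5, 0.6, -0.2]
width: 0.0791
t: 28.9
eef_pos: [0.4786, 0.397, 0.2015]
ee_rot: [-3.141, 0.001, -1.48]
force: [0.4, -0.5, -0.5]
width: 0.0786
L 451 u [-160.5 -158.7  -89.3  -88.1] v [-28.1 -26.1   0.4  28.5  31. ] minrect ((-123.54615783691406, 2.3081226348876953), (58.209877014160156, 72.08753204345703), 87.5860824584961)
F 871 u [-69.8 -67.2  67.1  69.8] v [-27.  -26.    0.9  28.6  31.4] minrect ((-0.02086639404296875, 2.1816539764404297), (139.5902557373047, 58.37395095825195), 0.04733680188655853)
R 430 u [ 88.2  89.6 156.7 158.9] v [-29.2 -27.2  -1.1  26.7  28.6] minrect ((123.8393325805664, -0.16016578674316406), (57.3623046875, 71.16520690917969), 88.59138488769531)
plinth visible u -159.2806729408571 155.45914802602235 -28.842114807890333
level (array([ 693.4, -382.4]), array([198.7,  28. ]), 62.74, np.float64(44.8), 397) off (array([ 448. , -115.1]), np.float64(3.65), array([119.3,  56.4]), 690)
plinth end u 64 [156.3 157.7 158.4 159.5 160.5]
   front v 28 [-25.9 -25.1 -23.7 -22.8 -22. ]
block end u 64 [156.8 157.9 159.  159.7 160.8]
   front v 28 [-26.2 -24.9 -23.9 -23.2 -22.5]
full front v 232 [-25.9 -24.2 -23.1 -22.  -20.6]
plinth front v 201 [-26.6 -24.9 -23.8 -22.8 -21.3]
```

View pics/t11.png

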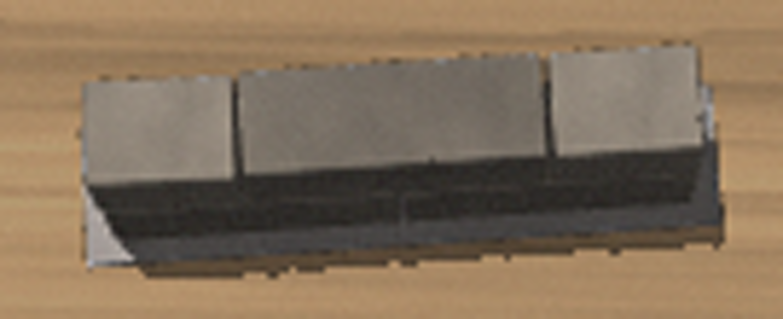

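View pics/s11.png

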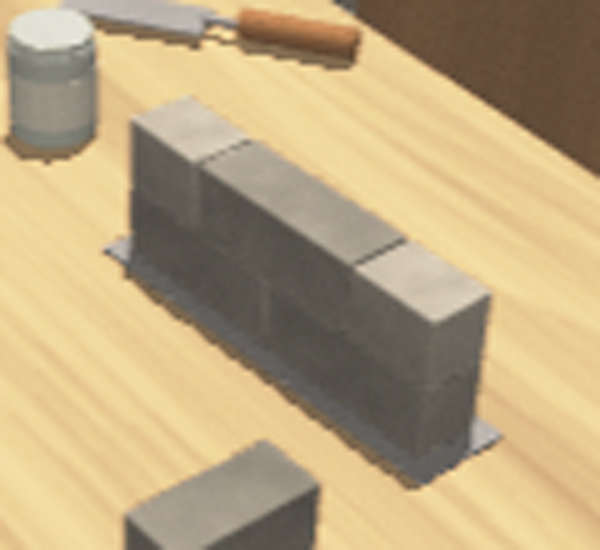

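Everything agrees and the arm is clear, so I hand in.

```bash
python3 -c "
from station import arm
print(arm.job_done())"
```

```text
the job is handed in; nothing more can be done
None
```

The second course is laid and handed in at about 29 s of robot time, well under the 72 s limit. I placed the full block over the joint, then a half block at the right end and the other at the left. Each was lowered in about 1 mm steps until light contact, with a peak wrist force of about 9 N, and only then released.

**Last checks, after the gripper had moved clear:**
- **Course ends:** they read −160.5 and +158.9 mm along the course, against about −159 and +158.5 mm for the blocks below.
- **Joints and faces:** both joints look about 2–3 mm wide, and the faces agree with the course below to within about 1–2 mm.
- **Things to leave alone:** the offcut and the spirit level read within about 1 mm of where they started. The tin looks untouched in the picture, but I did not measure it again.

**Disagreements:**
- **Between the cameras:** they differed by about 5 mm sideways on the loose blocks. I therefore placed each block by comparing it with the plinth in the same picture.
- **Left half block:** before it was set down, the arm's reading and the side camera differed by about 2 mm along the course. I aimed between the two, and the final top view shows it about 1 mm outboard of flush.
- **Turn of the halves:** the outline fit suggested 1–2° on both, which I put down to pixel noise. The jaws were within 0.2° of the course line when I released them.

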